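# Seat and press a gauge tube in the V of a coupler inspection gauge

## Robot

A 6-joint arm with a two-finger parallel gripper is mounted at the origin on the work surface. World frame = base frame: x ahead of the robot, y to its left, z up, the work surface at z = 0. Lengths are in m, angles in rad, forces in N, time in s.
With the tool pointing down it reaches from about 0.325 to 0.875 m from the base axis. Payload 4.4 kg.
Tool frame: the origin (TCP) lies at the very end of the fingers, on their centre line; the grasp point (between the pads) lies 19 mm behind it (grip_point_offset is the distance from the TCP to the grasp point, in m); z points along the fingers, y is the line along which they close (so a half turn about z gives the same grasp; the last joint's range is limited). The gripper opens to 85 mm and grips with 20 to 120 N. Pads are 22 mm wide; open, the fingers measure 114 mm over their backs; the gripper's body (76 mm by 85 mm) begins 54 mm behind the grasp point. The pads swing forward as they close: fully open they stand 13 mm farther back than shut.
Start: joints at [-1.391, 0.207, 1.542, -0, 1.393, -0.15], TCP at [0.187, -0.544, 0.231] pointing down, gripper open.
Joint ranges: [-2.73, 2.73], [-0.86, 2.22], [0.23, 2.46], [-1.11, 4.25], [0.08, 2.63], [-2.82, 2.82]. Speed limits (rad/s): [2.79, 2.79, 3.14, 3.14, 3.14, 3.14].

## Interface

Orientations are given as a rotation vector (axis times angle).
In Python, from workcell import * gives the robot as it stands. The module is installed in compiled form; this text tells all that it offers.
- The arm moves only by the tool jog_arm, never from a script. Its argument "plan" is a list of rows, each a list of 3 entries, a list of its own where there are three numbers: the finger opening in mm, from 0 to 85.4, then the shift along the tool's x, y, z in mm, then the turn about the tool's z in rad. A call has 1 to 12 rows; each row shifts and turns the commanded pose from where the row before left it, along the tool's axes as they then stand; what a row does not reach is not made up. A row lasts 1/10 s, in which the tool goes at most 50 mm and 8.59 degrees, less where a joint would pass 70% of its speed; a pose out of reach is approached as far as the arm can. A call with a gripper value outside its range is refused whole. The fingers move at their own pace and stop on an object; the grip force is fixed at half the most. Time passes only in rows, so rows that do not move let the fingers close. It gives the time, the measured TCP pose, the force, the opening and the grip force at its end, in the units of the state.
- sense(): the state, without advancing time (a new reading comes with each control period).
- read_camera(name): name is "scene" or "top" or "wrist"; returns the picture (400x640x3 uint8, blue, green, red); there is no depth.
- camera_model(name): a dict with "fov_y" (degrees; the focal length in pixels is half the picture's height over the tangent of half this angle, whatever the lens; pixels are square), "cx", "cy" (the principal point, pixels), "R" (3x3) and "t" (3): a world point X has camera coordinates R X + t; the wrist camera has in their place "tool_from_camera" (4x4, takes a point from camera to tool coordinates, whose origin is the TCP and whose axes are the flange's). Camera axes: x right, y down, z forward; pixel columns grow to the right and rows downward; lengths in m; the calibration is good to about 2 mm. A picture is of the moment at which its call begins: read the wrist's pose just before it. camera_model takes no time and is no camera call.
- sign_off(): hands the job in; it is judged then, once.
The state is a dict: "clock": time; "joints": joint angles; "joint_vel": joint speeds; "joint_torque": joint torques, N m; "tool_pos": TCP position; "ee_rot": TCP orientation; "ft_force": force on the tool from outside, world axes, zero at the start; "ft_torque": the same for the moment, N m; "grip_width": opening from 0.0 (shut) to 1.0 (fully open); "grip_force": force on a finger pad.
Only numpy, scipy, OpenCV 4.12 (cv2) and the standard library are available. Lean on these libraries where they do the work, as an engineer would, in place of code of your own. Each camera call takes 0.05 s, during which the arm holds its last target. There are 200 camera calls.

## Task

Turn the black knob on the V gauge fully anticlockwise (seen from above) to its end stop, which draws the steel tongue out of the V. Then take the short scaffold tube out of the drawer, lay it lengthwise and centred in the V, and press it down with about 15 N so that it bears firmly on both sloping faces. Finish while still gripping the tube round its middle and pressing; do not let go, and leave the two couplers and the spirit level where they lie.

Things in the scene. Friction and masses are not known exactly. Their poses are not given: they have to be found in the camera images.
- vee_seat (a point): Where the tube's centre lies when fully seated in the V gauge, 58 mm above the bench. x axis = along the groove towards the knob, z up. Two dark steel V-blocks in line, fixed to a grey base plate (292 x 120 x 12 mm), stand 36 to 72 mm either side of this point along x: the 72 mm gap between them is for the fingers. 90 degree V, top edges 54 mm above the bench, blocks 86 mm wide outside.
- flank_left: The fixed sloping steel contact faces on the +y side of the V (both blocks), rising at 45 degrees from the V's bottom line, 24 mm above the bench, to its mouth, 59 mm wide. Its frame is the gauge's: x along the groove, z up, origin on the bench under vee_seat.
- flank_right: The sloping steel contact faces on the -y side of the V (both blocks), fixed; same frame as flank_left.
- knob (a joint): Angle of the black bar knob, rad: 0 = end stop, fully anticlockwise from above; grows clockwise to 1.7. Starts at 0.9 to 1.4, turns lightly (under 0.1 N m), stays where left. It drives a steel tongue (15 mm wide, 12 mm thick, 58 mm above the bench) along the groove, 30 mm per rad: at 0 its tip is 96 mm from vee_seat, clear of the tube; at the start it lies over the nearer V-block and bars the V.
- knob_grip (a point): Point on the knob's vertical axis at the height to grip it, 105 mm above the bench and 150 mm from vee_seat along the gauge's x. Bar grip 14 mm thick, 49 mm long, its top 7 mm above this point, a disc (52 mm wide) 23 mm below it. It stands on a grey housing, 70 x 70 mm. The point turns with the knob: x axis along the bar; at joint 0 that is the gauge's x.
- tube_center (a point): Centre of the loose galvanised steel scaffold tube, 48.3 mm diameter, 160 mm long, 0.45 to 0.7 kg; x axis = tube axis (ends alike; it can roll). It lies in the open drawer, roughly along x, centre 32 mm above the bench, about 60 mm of free floor on both sides of its middle. Drawer floor 8 mm, walls 41 mm, front 54 mm, cabinet behind it 78 mm above the bench.
- coupler_a: Zinc putlog coupler, about 65 x 66 x 44 mm, in the drawer at the tube's -y side; leave it. Origin on its underside, near the middle.
- coupler_b: The other zinc putlog coupler, same size, in the drawer at the tube's +y side; leave it. Origin on its underside, near the middle.
- level: Chipped yellow steel spirit level block, 125 x 24 x 50 mm, standing on the bench on the +y side of the gauge; leave it. Origin at the centre of its underside.
Not all that is in view belongs to the job. Leave any orange or red look-alike of the part that bears tube_center alone.

How it is judged:
On the way, in this order (a step that is already met when the one before it is completed fails the run):
1. the knob is at its anticlockwise end stop (value of joint knob below 0.07 rad), for 0.2 s.
2. the tube is lifted out of the drawer (height (world z) of tube_center above 0.085 m), for 0.1 s.
At the end, for the whole second after the job is handed in: Knob within 0.09 rad of its stop; tube at rest, gripped within 35 mm of its centre, which lies within 12 mm of the V's middle lengthwise, 2 mm across, at most 2 mm above its seat; axis within 2 degrees of the groove; each sloping face carries 6.5 to 50 N (weight alone: under 5 N) (value of joint knob below 0.09 rad and x of tube_center in the frame of vee_seat between -0.012 and 0.012 m and y of tube_center in the frame of vee_seat between -0.002 and 0.002 m and z of tube_center in the frame of vee_seat below 0.002 m and angle between the x axis of tube_center and the x axis of vee_seat, either way round below 0.035 rad and contact force between tube and flank_left between 6.5 and 50 N and contact force between tube and flank_right between 6.5 and 50 N and contact force between tube and the fingers above 4 N and distance between the grasp point and tube_center below 0.035 m and linear speed of tube below 0.02 m/s); the arm keeps its last pose, push and grip.
It fails at once if a coupler or the spirit level is moved by more than 40 mm (distance of any of coupler_a, coupler_b, level from where it was at the start of the episode above 0.04 m).
It also fails if it takes over 54 s, if anything falls off the work surface, if the arm or the gripper's body presses on something with over 40 N, if the wrist force passes 120 N, or if a joint passes its speed limit or range.

## Working session

There is one attempt and no reset: what is moved stays moved. The work goes in short steps, Python scripts to look and compute and a tool call to move; the robot and the scene stay as the last step left them, time stands still between calls to the robot, and variables do not carry over. Pictures are saved under pics/ and viewed, at most 10 in all, crops included, and the job is handed in when it is done.

Besides the shell and the picture viewer there is one more tool, called after "Emit:" as name(argument=value, ...) on one line, values as JSON. jog_arm: Moves the arm, as the interface text tells. Its arguments: {"type":"object","properties":{"plan":{"type":"array","items":{"type":"array"}}},"required":["plan"]}

```bash
mkdir -p pics; python3 - <<'E'
from workcell import *
import cv2
s=sense();print(s)
for n in("scene","top"):
    cv2.imwrite(f"pics/{n}0.png",read_camera(n)); m=camera_model(n);print(n,m)
print(camera_model("wrist"))
E
```

```text
{'clock': 0.0, 'joints': array([-1.39049535e+00,  2.07454413e-01,  1.54299042e+00, -1.12221770e-05,
        1.39345593e+00, -1.50497416e-01]), 'joint_vel': array([ 2.50927076e-03, -1.53681216e-03,  2.68532551e-05,  1.05860565e-03,
       -2.59163907e-04, -9.30142033e-04]), 'joint_torque': array([-3.91705058e-06, -3.83034611e+01, -2.91593403e+01, -2.42947390e-04,
        1.05041382e-02, -7.10256003e-06]), 'tool_pos': array([ 0.18660823, -0.54307204,  0.23008891]), 'ee_rot': array([-3.09644171e+00, -5.16874083e-01,  7.13188032e-05]), 'ft_force': array([ 1.14191251, -0.39108202,  0.01012904]), 'ft_torque': array([ 0.01091814, -0.03558579,  0.02256321]), 'grip_force': 0.0, 'grip_width': 0.9991567930147901}
scene {'fov_y': 53.24856274884219, 'cx': 324.36351536984506, 'cy': 201.51483136059608, 'R': array([[-0.79435389,  0.60743624,  0.00480723],
       [ 0.37013054,  0.49027022, -0.78907445],
       [-0.48166926, -0.62502506, -0.61427876]]), 't': array([ 0.31623264, -0.08227201,  1.39352959])}
top {'fov_y': 47.590357348473844, 'cx': 317.32919383184316, 'cy': 202.6428126377101, 'R': array([[-0.02107885, -0.99973611,  0.00913244],
       [-0.99761512,  0.02043188, -0.06592877],
       [ 0.06572477, -0.01050037, -0.99778254]]), 't': array([0.03741688, 0.44395544, 1.2422937 ])}
{'fov_y': 68.34045281263315, 'cx': 323.06872086960993, 'cy': 196.83783275321755, 'tool_from_camera': array([[ 2.56710851e-04, -9.64298892e-01, -2.64816127e-01,
         6.62221781e-02],
       [ 9.99999949e-01,  2.97897956e-04, -1.15369979e-04,
         2.31785768e-04],
       [ 1.90139325e-04, -2.64816084e-01,  9.64298919e-01,
        -1.42818031e-01],
       [ 0.00000000e+00,  0.00000000e+00,  0.00000000e+00,
         1.00000000e+00]])}
```

View pics/top0.png

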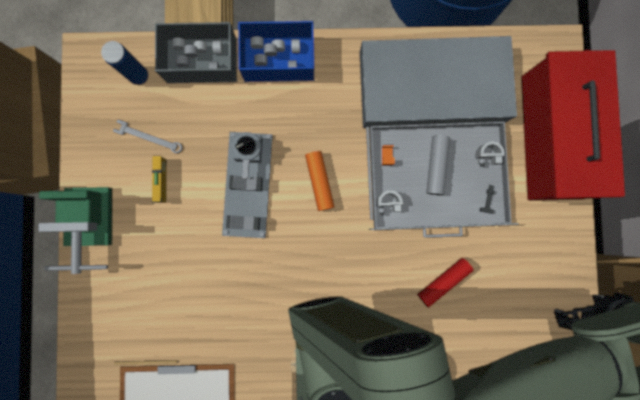

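View pics/scene0.png

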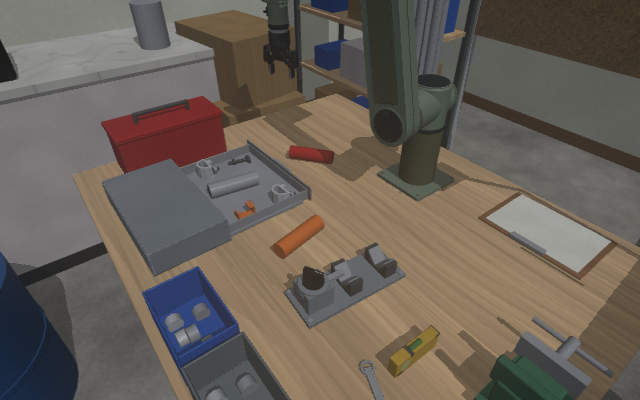

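The only grey tube lies in the drawer at top (440,165). Look-alikes are the orange tube at (319,181) and the red one at (446,282). The gauge is at (247,185), with its knob at (247,146). Next I check the choice in one close crop.

```bash
python3 - <<'E'
import cv2,numpy as np
a=cv2.imread("pics/top0.png")
g=cv2.resize(a[120:245,212:282],None,fx=4.6,fy=4.6,interpolation=cv2.INTER_CUBIC)
d=cv2.resize(a[120:245,368:468],None,fx=4.6,fy=4.6,interpolation=cv2.INTER_CUBIC)
cv2.imwrite("pics/crop.png",np.hstack([g,d])[:, :790])
E
cat >h.py <<'E'
import numpy as np,cv2
from workcell import *
from scipy.spatial.transform import Rotation as Ro
def ray(name,u,v,z,st=None):
    m=camera_model(name);f=200/np.tan(np.radians(m["fov_y"]/2))
    d=np.array([(u-m["cx"])/f,(v-m["cy"])/f,1.])
    if name=="wrist":
        st=st or sense();T=np.array(m["tool_from_camera"]);R=Ro.from_rotvec(st["ee_rot"]).as_matrix()
        o=R@T[:3,3]+st["tool_pos"];d=R@T[:3,:3]@d
    else:
        R=np.array(m["R"]);o=-R.T@m["t"];d=R.T@d
    return o+d*(z-o[2])/d[2]
def go(target,yaw=None):
    "tool-frame shift (mm) of TCP to target, from measured pose; yaw = wanted world angle of tool x axis (mod pi)"
    s=sense();R=Ro.from_rotvec(s["ee_rot"]).as_matrix();a=np.arctan2(R[1,0],R[0,0])
    print("pos",s["tool_pos"].round(4),"toolx ang",round(a,3),"tool z",R[:,2].round(3),"shift mm",(R.T@(np.array(target)-s["tool_pos"])*1e3).round(1))
    if yaw is not None: print("turn",round(-((yaw-a+np.pi/2)%np.pi-np.pi/2),3), "j6",s["joints"][5].round(2))
E
python3 - <<'E'
from h import *
P=lambda n,u,v,z:print(n,ray("top",u,v,z).round(4))
P("knob",247,146,.112)
P("plate tl",230,132,.012);P("plate tr",271,132,.012);P("plate bl",223,236,.012);P("plate br",266,237,.012)
P("tube top end",441,136,.04);P("tube bot",438,193,.04)
E
```

```text
knob [0.5879 0.2071 0.112 ]
plate tl [0.648  0.2685 0.012 ]
plate tr [0.6458 0.1538 0.012 ]
plate bl [0.358  0.2902 0.012 ]
plate br [0.3527 0.1718 0.012 ]
tube top end [ 0.6195 -0.3152  0.04  ]
tube bot [ 0.4626 -0.3009  0.04  ]
```

View pics/crop.png

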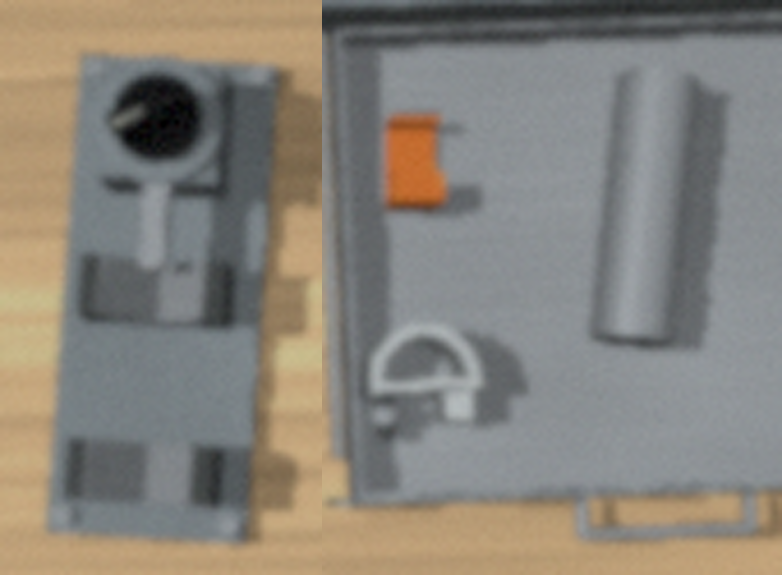

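The crop confirms the plain grey tube in the drawer, axis from top-picture (441,136) to (438,193). The knob is at (246,145), with its bar about 0.95 rad clockwise of the gauge axis and the tongue lying over the nearer V-block. I go to the knob first.

```bash
python3 - <<'E'
from h import *
go([.57,.213,.24],2.12)
E
```

```text
pos [ 0.1866 -0.5431  0.2302] toolx ang 0.331 tool z [-0.     0.002 -1.   ] shift mm [ 608.2 -590.6   -8.3]
turn 1.352 j6 -0.15
```

Emit:
jog_arm(plan=[[85, [34, -33, -1], 0], [85, [34, -33, -1], 0], [85, [34, -33, -1], 0], [85, [34, -33, -1], 0], [85, [34, -33, -1], 0], [85, [34, -33, -1], 0], [85, [34, -33, -1], 0], [85, [34, -33, -1], 0], [85, [34, -33, 0], 0], [85, [34, -33, 0], 0], [85, [34, -33, 0], 0], [85, [34, -33, 0], 0]])

```text
clock: 1.3
tool_pos: [0.4442, -0.0348, 0.2391]
ee_rot: [3.099, 0.517, -0.0]
ft_force: [1.1, -1.0, -1.0]
grip_width: 0.999
grip_force: 0.0
```

Emit:
jog_arm(plan=[[85, [33, -32, 0], 0], [85, [33, -32, 0], 0], [85, [33, -32, 0], 0], [85, [33, -32, 0], 0], [85, [34, -33, 0], 0], [85, [34, -33, 0], 0]])

```text
clock: 1.9
tool_pos: [0.5703, 0.2135, 0.2386]
ee_rot: [3.098, 0.518, -0.002]
ft_force: [0.2, -0.6, 0.2]
grip_width: 0.999
grip_force: 0.0
```

Emit:
jog_arm(plan=[[85, [0, 0, 0], -0.149], [85, [0, 0, 0], -0.149], [85, [0, 0, 0], -0.149], [85, [0, 0, 0], -0.149], [85, [0, 0, 0], -0.149], [85, [0, 0, 0], -0.149], [85, [0, 0, 0], -0.149], [85, [0, 0, 0], -0.149], [85, [0, 0, 0], -0.149], [85, [0, 0, 0], -0.149], [85, [0, 0, 0], -0.149], [85, [0, 0, 0], -0.149]])

```text
clock: 3.1
tool_pos: [0.5697, 0.2116, 0.2385]
ee_rot: [-1.528, -2.743, 0.002]
ft_force: [0.1, -0.0, -0.1]
grip_width: 0.995
grip_force: 0.0
```

```bash
python3 - <<'E'
from h import *
go([.588,.207,.086])
im=read_camera("wrist");cv2.imwrite("pics/w1.png",im)
print(sense()["clock"])
E
```

```text
pos [0.5697 0.2116 0.2385] toolx ang 2.125 tool z [-0.001 -0.    -1.   ] shift mm [-13.6  13.4 152.4]
3.15
```

View pics/w1.png

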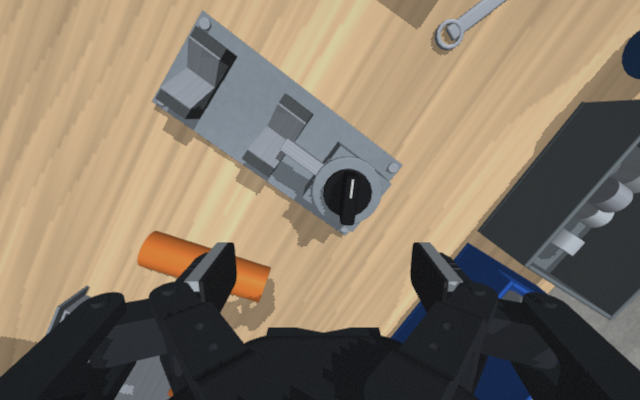

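The wrist picture shows the gauge, plate corners near (204,11), (402,165), (153,100) and (345,235). The knob is at about (349,192), its bar running nearly along tool x. I zoom in to get the bar's ends.

```bash
python3 - <<'E'
from h import *
a=cv2.imread("pics/w1.png")
cv2.imwrite("pics/w1c.png",cv2.resize(a[0:250,140:420],None,fx=2.4,fy=2.4,interpolation=cv2.INTER_CUBIC))
E
```

```text
(no output)
```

View pics/w1c.png

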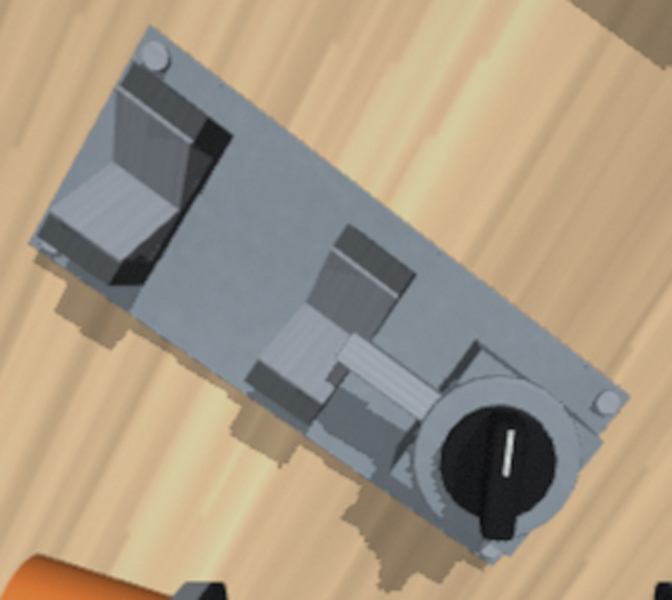

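```bash
python3 - <<'E'
from h import *
P=lambda u,v,z:ray("wrist",140+u/2.4,v/2.4,z)
ang=lambda a,b:np.arctan2(*(b-a)[1::-1])
print("disc",P(498,463,.082).round(4),"bar",P(507,467,.112).round(4))
print("bar ang",ang(P(507,476,.112),P(513,430,.112)),ang(P(500,515,.112),P(513,415,.112)))
c=[P(u,v,.012) for u,v in((150,27),(628,397),(493,565),(30,243))]
print(np.round(c,4));print("gauge",ang(c[0],c[1]),ang(c[3],c[2]),np.mean(c,0))
# V bottom line & mouth edges
for u,v,z in((178,207,.024),(350,340,.054),(232,135,.054),(415,275,.054)):print(P(u,v,z).round(4))
for k in(P(498,463,.082),P(507,467,.112)):go([k[0],k[1],.086])
E
```

```text
disc [0.5964 0.2154 0.082 ] bar [0.594  0.2212 0.112 ]
bar ang 2.0289247733017515 2.028624824604872
[[0.3606 0.2921 0.012 ]
 [0.6493 0.2694 0.012 ]
 [0.6411 0.1521 0.012 ]
 [0.3515 0.1743 0.012 ]]
gauge -0.07844128345918631 -0.07665375106095013 [0.50061844 0.22196117 0.012     ]
[0.4106 0.2298 0.024 ]
[0.5131 0.2232 0.054 ]
[0.4276 0.271  0.054 ]
[0.5234 0.2633 0.054 ]
pos [0.5697 0.2116 0.2385] toolx ang 2.129 tool z [-0.001 -0.    -1.   ] shift mm [-10.9  24.9 152.5]
pos [0.5697 0.2116 0.2385] toolx ang 2.129 tool z [-0.001 -0.    -1.   ] shift mm [ -4.8  25.9 152.5]
```

Emit:
jog_arm(plan=[[50, [-9, 25, 0], 0], [50, [0, 0, 0], 0.1], [50, [0, 0, 45], 0], [50, [0, 0, 45], 0], [50, [0, 0, 40], 0], [50, [0, 0, 18], 0], [14, [0, 0, 0], 0], [0, [0, 0, 0], 0], [0, [0, 0, 0], 0], [0, [0, 0, 0], 0], [0, [0, 0, 0], 0]])

```text
clock: 4.25
tool_pos: [0.5966, 0.217, 0.0928]
ee_rot: [1.672, 2.658, 0.001]
ft_force: [-3.0, -1.0, 2.6]
grip_width: 0.145
grip_force: 60.7
```

Emit:
jog_arm(plan=[[0, [0, 0, 0], -0.14], [0, [0, 0, 0], -0.14], [0, [0, 0, 0], -0.14], [0, [0, 0, 0], -0.14], [0, [0, 0, 0], -0.14], [0, [0, 0, 0], -0.14], [0, [0, 0, 0], -0.14], [0, [0, 0, 0], -0.06], [0, [0, 0, 0], 0], [0, [0, 0, 0], 0]])

```text
clock: 5.25
tool_pos: [0.5953, 0.2155, 0.0928]
ee_rot: [-0.13, -3.137, 0.004]
ft_force: [-6.4, -5.3, 6.7]
grip_width: 0.146
grip_force: 61.2
```

```bash
python3 - <<'E'
from h import *
s=sense();print(s["ft_force"].round(1),s["ft_torque"].round(2));go([.6,.216,.2],3.064)
E
```

```text
[-6.4 -5.3  6.7] [-0.75  1.07 -0.03]
pos [0.5953 0.2155 0.0928] toolx ang 3.059 tool z [-0.002 -0.003 -1.   ] shift mm [  -4.5    0.6 -107.2]
turn -0.005 j6 -1.28
```

Emit:
jog_arm(plan=[[0, [0, 0, 0], -0.03], [0, [0, 0, 0], -0.03], [0, [0, 0, 0], 0]])

```text
clock: 5.55
tool_pos: [0.5952, 0.2155, 0.0928]
ee_rot: [-0.044, -3.138, 0.002]
ft_force: [-5.8, -5.5, 5.9]
grip_width: 0.147
grip_force: 70.9
```

```bash
python3 - <<'E'
from h import *
s=sense();print(s["ft_force"].round(1),s["ft_torque"].round(2));go([.6,.216,.2],3.064)
E
```

```text
[-5.8 -5.5  5.9] [-0.72  1.3  -1.58]
pos [0.5952 0.2155 0.0928] toolx ang 3.114 tool z [-0.003 -0.001 -1.   ] shift mm [  -4.5    0.5 -107.2]
turn 0.05 j6 -1.33
```

Emit:
jog_arm(plan=[[45, [0, 0, 0], 0], [45, [0, 0, 0], 0], [45, [0, 0, 0], 0], [45, [0, 0, -20], 0], [45, [0, 0, -45], 0], [60, [0, 0, -45], 0.05], [85, [30, 0, -30], 0], [85, [40, 0, 0], 0], [85, [0, 0, 0], 0]])

```text
clock: 6.45
tool_pos: [0.5221, 0.223, 0.2317]
ee_rot: [-0.11, -3.137, -0.001]
ft_force: [0.3, -0.9, -2.0]
grip_width: 0.994
grip_force: 0.0
```

```bash
python3 - <<'E'
from h import *
go([.541,-.308,.2],3.05)
im=read_camera("wrist");cv2.imwrite("pics/w2.png",im)
E
```

```text
pos [0.5221 0.223  0.2317] toolx ang 3.071 tool z [-0.002  0.    -1.   ] shift mm [ -56.2 -528.4   31.4]
turn 0.021 j6 -1.25
```

View pics/w2.png

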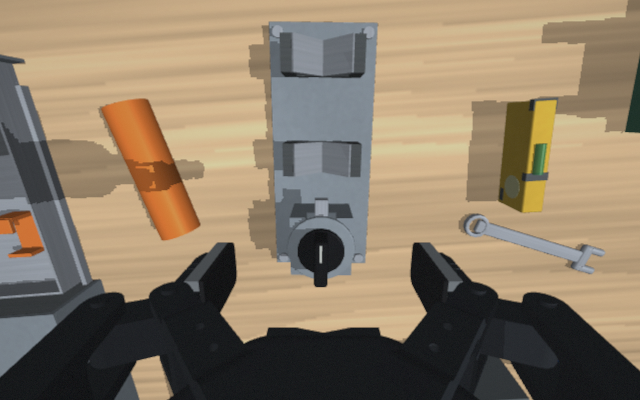

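The bar now lies along the gauge at (320,258), and the tongue is drawn back clear of the near block to (321,205). The V bottoms are at about (323,76) and (321,176). I compute the V's centre line from these.

```bash
python3 - <<'E'
from h import *
P=lambda u,v,z:print(u,v,ray("wrist",u,v,z).round(4))
P(323,74,.024);P(321.5,176,.024)
P(270,23,.012);P(377,23,.012)
P(281,34,.054);P(366,37,.054);P(283,141,.054);P(361,143,.054)
E
```

```text
323 74 [0.4123 0.2302 0.024 ]
321.5 176 [0.5267 0.2203 0.024 ]
270 23 [0.3547 0.176  0.012 ]
377 23 [0.363  0.2931 0.012 ]
281 34 [0.3769 0.1915 0.054 ]
366 37 [0.3854 0.2744 0.054 ]
283 141 [0.4798 0.1825 0.054 ]
361 143 [0.4878 0.2658 0.054 ]
```

Emit:
jog_arm(plan=[[85, [-5, -48, 0], 0.02], [85, [-5, -48, 0], 0], [85, [-5, -48, 0], 0], [85, [-5, -48, 0], 0], [85, [-5, -48, 0], 0], [85, [-5, -48, 0], 0], [85, [-5, -48, 0], 0], [85, [-5, -48, 0], 0], [85, [-5, -48, 0], 0], [85, [-5, -48, 10], 0], [85, [-5, -48, 10], 0], [85, [0, 0, 0], 0]])

```text
clock: 7.7
tool_pos: [0.5323, -0.3153, 0.2088]
ee_rot: [-0.156, -3.136, 0.003]
ft_force: [0.3, 0.9, 0.2]
grip_width: 0.994
grip_force: 0.0
```

```bash
python3 - <<'E'
from h import *
go([.541,-.308,.03],3.05)
im=read_camera("wrist");cv2.imwrite("pics/w3.png",im)
E
```

```text
pos [ 0.5323 -0.3153  0.2088] toolx ang 3.042 tool z [-0.002 -0.002 -1.   ] shift mm [ -8.2   8.4 178.8]
turn -0.008 j6 -2.14
```

View pics/w3.png

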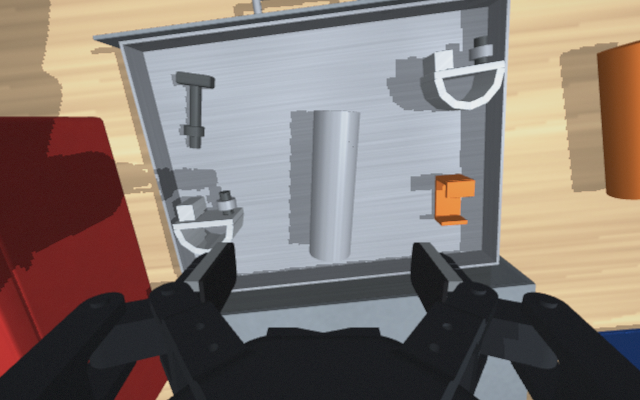

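The tube's silhouette runs from (314–359,111) to (310–351,261). The couplers at (463,75) and (207,225) are clear of its middle.

```bash
python3 - <<'E'
from h import *
a=ray("wrist",336.5,112,.032);b=ray("wrist",330.5,258,.032);a2=ray("wrist",336.5,112,.056);b2=ray("wrist",330.5,261,.056)
print(a,b,a2,b2,np.arctan2(*(a-b)[1::-1]))
n=(a-b)/np.linalg.norm(a-b);
x=(a2[0]+b2[0])/2; y=a[1]+(x-a[0])*n[1]/n[0]; print(x,y,np.linalg.norm(a2-b2),np.linalg.norm(a-b))
go([x,y,.013],np.arctan2(n[1],n[0]))
E
```

```text
[ 0.46264426 -0.29167201  0.032     ] [ 0.62901374 -0.31309805  0.032     ] [ 0.46286444 -0.29277049  0.056     ] [ 0.62040925 -0.31292228  0.056     ] 3.0135117843621146
0.5416368448465003 -0.30184514001579943 0.15882840537505824 0.16774349577704994
pos [ 0.5328 -0.3123  0.2094] toolx ang 3.044 tool z [-0.001  0.001 -1.   ] shift mm [ -8.1  11.1 196.4]
turn 0.03 j6 -2.14
```

Emit:
jog_arm(plan=[[70, [-8, 11, 20], 0.03], [70, [0, 0, 45], 0], [70, [0, 0, 45], 0], [70, [0, 0, 40], 0], [70, [0, 0, 25], 0], [70, [0, 0, 12], 0], [70, [0, 0, 6], 0], [40, [0, 0, 0], 0], [20, [0, 0, 0], 0], [0, [0, 0, 0], 0], [0, [0, 0, 0], 0], [0, [0, 0, 0], 0]])

```text
clock: 8.95
tool_pos: [0.5439, -0.2995, 0.0204]
ee_rot: [0.193, 3.132, -0.003]
ft_force: [-0.3, -0.0, 6.9]
grip_width: 0.544
grip_force: 62.7
```

```bash
python3 - <<'E'
from h import *
s=sense();print(s["ft_force"].round(1),s["ft_torque"].round(2));go([.5416,-.3018,.016],3.0135)
E
```

```text
[-0.3 -0.   6.9] [-0.01 -0.11  0.05]
pos [ 0.5439 -0.2995  0.0204] toolx ang 3.019 tool z [ 0.004 -0.002 -1.   ] shift mm [ 2.  -2.5  4.4]
turn 0.005 j6 -2.09
```

Emit:
jog_arm(plan=[[0, [0, 0, -10], 0], [0, [0, 0, -25], 0], [0, [0, 0, -40], 0], [0, [0, 0, -40], 0], [0, [0, 0, -40], 0], [0, [0, 0, 0], 0]])

```text
clock: 9.55
tool_pos: [0.5453, -0.3008, 0.1803]
ee_rot: [0.192, 3.125, -0.01]
ft_force: [1.5, -0.9, -3.0]
grip_width: 0.542
grip_force: 62.9
```

```bash
python3 - <<'E'
from h import *
s=sense();print(s["ft_force"].round(1),s["ft_torque"].round(2),s["grip_width"]);go([.447,.2272,.175],3.0626)
E
```

```text
[ 1.5 -0.9 -3. ] [-0.08 -0.08 -0.02] 0.5417553656824141
pos [ 0.5453 -0.3008  0.1803] toolx ang 3.019 tool z [ 0.01  -0.007 -1.   ] shift mm [1.622e+02 5.120e+02 4.000e-01]
turn -0.044 j6 -2.09
```

Emit:
jog_arm(plan=[[0, [10, 30, 0], 0], [0, [14, 44, 0], 0], [0, [14, 44, 0], 0], [0, [14, 44, 0], 0], [0, [14, 44, 0], 0], [0, [14, 44, 0], 0], [0, [14, 44, 0], 0], [0, [14, 44, 0], 0], [0, [14, 44, 0], 0], [0, [14, 44, 0], 0], [0, [14, 44, 0], 0], [0, [12, 42, 0], 0]])

```text
clock: 10.75
tool_pos: [0.441, 0.2306, 0.1708]
ee_rot: [-0.192, -3.131, 0.003]
ft_force: [1.4, -0.0, -4.7]
grip_width: 0.545
grip_force: 62.9
```

Emit:
jog_arm(plan=[[0, [0, 0, 20], -0.044], [0, [0, 0, 20], 0], [0, [0, 0, 0], 0], [0, [0, 0, 0], 0]])

```text
clock: 11.15
tool_pos: [0.4422, 0.2288, 0.1315]
ee_rot: [-0.124, -3.135, 0.003]
ft_force: [0.2, -0.1, -4.6]
grip_width: 0.544
grip_force: 63.0
```

```bash
python3 - <<'E'
from h import *
go([.447,.2272,.05],3.0626);s=sense();print(s["ft_force"].round(1),s["ft_torque"].round(2))
im=read_camera("wrist");cv2.imwrite("pics/w4.png",im)
E
```

```text
pos [0.4422 0.2288 0.1315] toolx ang 3.063 tool z [-0.005 -0.001 -1.   ] shift mm [-5.2 -1.1 81.5]
turn -0.0 j6 -1.19
[ 0.2 -0.1 -4.6] [-0.04 -0.02 -0.01]
```

View pics/w4.png

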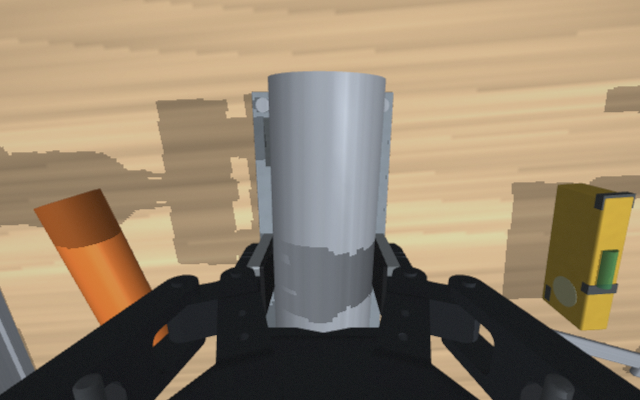

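```bash
python3 - <<'E'
from h import *
s=sense();R=Ro.from_rotvec(s["ee_rot"]).as_matrix();p=s["tool_pos"]
L=lambda u,v,h:(R.T@(ray("wrist",u,v,p[2]+h)-p)*1e3).round(1)
print(L(327,73,.036),L(268,80,.012),L(386,80,.012),L(274,240,.012),L(380,240,.012))
# plate corners far
print(ray("wrist",251,93,.012),ray("wrist",393,93,.012))
E
```

```text
[ 81.6   0.8 -35.9] [ 82.  -23.4 -11.9] [ 82.   25.7 -11.9] [ 10.2 -24.  -12. ] [ 10.2  26.8 -12. ]
[0.3524796  0.17455151 0.012     ] [0.36197784 0.29434636 0.012     ]
```

Emit:
jog_arm(plan=[[0, [-6, -1, 20], 0], [0, [0, 0, 20], 0], [0, [0, 0, 20], 0], [0, [0, 0, 12], 0], [0, [0, 0, 5], 0], [0, [0, 0, 0], 0], [0, [0, 0, 0], 0]])

```text
clock: 11.9
tool_pos: [0.451, 0.2283, 0.0573]
ee_rot: [0.124, 3.137, 0.001]
ft_force: [0.3, -0.3, -4.6]
grip_width: 0.543
grip_force: 63.3
```

```bash
python3 - <<'E'
from h import *
go([.4485,.2272,.0464],3.0626);s=sense();print(s["ft_force"].round(1),s["ft_torque"].round(2))
E
```

```text
pos [0.451  0.2283 0.0573] toolx ang 3.063 tool z [ 0.002  0.001 -1.   ] shift mm [ 2.5 -1.3 10.9]
turn 0.0 j6 -1.19
[ 0.3 -0.3 -4.6] [-0.01 -0.   -0.03]
```

Emit:
jog_arm(plan=[[0, [2, -1.5, 2], 0], [0, [0, 0, 3], 0], [0, [0, 0, 2], 0], [0, [0, 0, 1], 0], [0, [0, 0, 0], 0]])

```text
clock: 12.4
tool_pos: [0.4478, 0.2267, 0.0482]
ee_rot: [-0.124, -3.139, 0.0]
ft_force: [0.4, -0.4, -4.0]
grip_width: 0.543
grip_force: 63.3
```

Emit:
jog_arm(plan=[[0, [0, 0, 1], 0], [0, [0, 0, 1], 0], [0, [0, 0, 0], 0], [0, [0, 0, 0], 0]])

```text
clock: 12.8
tool_pos: [0.4482, 0.227, 0.0471]
ee_rot: [0.122, 3.138, 0.0]
ft_force: [-3.5, -0.0, 3.9]
grip_width: 0.543
grip_force: 64.0
```

Emit:
jog_arm(plan=[[0, [0, 0, 0.6], 0], [0, [0, 0, 0.4], 0], [0, [0, 0, 0], 0], [0, [0, 0, 0], 0], [0, [0, 0, 0], 0]])

```text
clock: 13.3
tool_pos: [0.4484, 0.2271, 0.047]
ee_rot: [0.122, 3.138, 0.001]
ft_force: [-6.1, 0.4, 11.9]
grip_width: 0.542
grip_force: 64.6
```

```bash
python3 - <<'E'
from h import *
go([.447,.2272,.0464],3.0626);s=sense();print(s["ft_force"].round(1),s["ft_torque"].round(2))
E
```

```text
pos [0.4484 0.2271 0.047 ] toolx ang 3.064 tool z [ 0.001  0.    -1.   ] shift mm [ 1.4 -0.   0.6]
turn 0.001 j6 -1.2
[-6.1  0.4 11.9] [-0.08  0.87  0.5 ]
```

Emit:
jog_arm(plan=[[0, [0.5, 0, 0.3], -0.012], [0, [0, 0, 0], 0], [0, [0, 0, 0], 0], [0, [0, 0, 0], 0], [0, [0, 0, 0], 0]])

```text
clock: 13.8
tool_pos: [0.4486, 0.2271, 0.0465]
ee_rot: [0.105, 3.137, 0.001]
ft_force: [-2.9, 0.6, 7.6]
grip_width: 0.543
grip_force: 64.3
```

```bash
python3 - <<'E'
from h import *
go([.447,.2272,.0464],3.0626);s=sense();print(s["ft_force"].round(1),s["ft_torque"].round(2))
cv2.imwrite("pics/w5.png",np.vstack([cv2.resize(read_camera("top")[110:250,200:310],(550,700))[:600]]))
cv2.imwrite("pics/s5.png",cv2.resize(read_camera("scene")[200:340,240:440],None,fx=4,fy=4,interpolation=cv2.INTER_CUBIC))
E
```

```text
pos [0.4486 0.2271 0.0465] toolx ang 3.075 tool z [ 0.002  0.001 -1.   ] shift mm [ 1.6 -0.   0.1]
turn 0.012 j6 -1.21
[-2.9  0.6  7.6] [0.01 0.44 0.28]
```

View pics/s5.png

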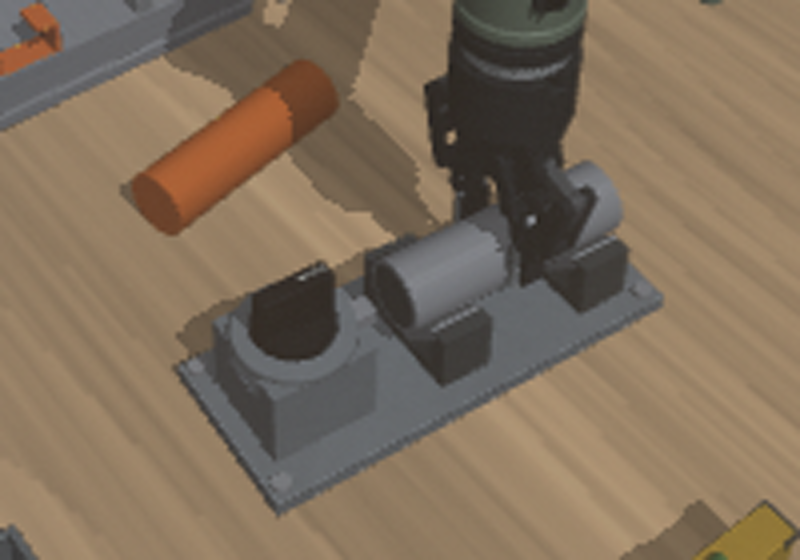

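The tube sits in both V-blocks with its ends overhanging slightly, and the tongue and knob stand clear. I press a little more and ease the remaining yaw moment.

Emit:
jog_arm(plan=[[0, [0.2, 0, 0.5], -0.005], [0, [0, 0, 0.3], 0], [0, [0, 0, 0], 0], [0, [0, 0, 0], 0], [0, [0, 0, 0], 0]])

```text
clock: 14.4
tool_pos: [0.4486, 0.2271, 0.0464]
ee_rot: [0.099, 3.138, 0.002]
ft_force: [-4.6, -2.0, 13.0]
grip_width: 0.545
grip_force: 65.2
```

```bash
python3 - <<'E'
from h import *
go([.447,.2272,.0464],3.0626);s=sense();print(s["ft_force"].round(1),s["ft_torque"].round(2))
E
```

```text
pos [0.4486 0.2271 0.0464] toolx ang 3.078 tool z [ 0.003  0.001 -1.   ] shift mm [ 1.6  0.  -0. ]
turn 0.016 j6 -1.21
[-4.6 -2.  13. ] [-0.22  0.73 -0.13]
```

Emit:
jog_arm(plan=[[0, [0.2, 0, 0.3], 0.002], [0, [0, 0, 0], 0], [0, [0, 0, 0], 0], [0, [0, 0, 0], 0], [0, [0, 0, 0], 0]])

```text
clock: 14.9
tool_pos: [0.4486, 0.2271, 0.0464]
ee_rot: [0.101, 3.137, 0.001]
ft_force: [-5.6, -1.4, 13.7]
grip_width: 0.543
grip_force: 65.3
```

```bash
python3 - <<'E'
from h import *
s=sense();print(s["ft_force"].round(1),s["ft_torque"].round(2),s["tool_pos"])
if 10<s["ft_force"][2]<25: print(sign_off())
E
```

```text
[-5.6 -1.4 13.7] [-0.19  0.76 -0.01] [0.44860634 0.2271028  0.04635467]
the job is handed in; nothing more can be done
None
```

I handed the job in at about 15 s on the robot clock: knob turned to its anticlockwise stop, tube seated in the V, still gripped and pressed with about 14 N (verdict not shown); couplers and spirit level were left where they lay.

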